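# Wring a V-block onto a straightedge bar

## Task

On the dark surface plate, push the loose steel V-block so that its flat face closes fully on the flat front face of the long steel bar, about where it stands, at least 30 mm short of the tall stop dowel. Then wring it home: keep it pressed on the bar with a steady push of about 15 N (10 to 20 N, and never over 35 N), first standing and then while you slide it slowly along the bar until its end meets the tall dowel (not towards the low plug). Push it without lifting or tipping it, leave it there with its face flat on the bar and its end on the dowel, and disturb nothing else.

Things in the scene. Friction and masses are not known exactly. Their poses are not given: they have to be found in the camera images.
- plate: Dark stone surface plate lying fixed on the bench, 300 (x) x 400 (y) x 30 mm high. Origin at the centre of its underside, on the bench top; its upper face is 30 mm above. z up. Oiled: steel slides on it, and on the bar, with a friction of about 0.2.
- bar: Ground steel straightedge bar standing fixed on the plate, 30 (x) x 290 (y) x 36 mm high. Origin at the centre of its underside, at the height of the plate's upper face. Its -x side, 15 mm from the origin and facing the robot, is the flat face to wring on; y runs along that face; z up. It does not give.
- vblock: Loose steel V-block on the plate, 42 (x) x 66 (y) x 36 mm high, about 0.7 kg. Origin: centre of its underside. Its +x side, 21 mm off, is the flat face to wring. Its -x side, facing the robot, has a 90-degree V groove over the whole height, 42 mm wide at the mouth, 21 mm deep; closed fingertips can push in it forwards and sideways. Flat on the bar, its origin is 36 mm in front of the bar's.
- stop: Tall upright steel dowel, 16 mm diameter x 55 mm high, fixed in the plate 21 mm (its axis) in front of the bar's face, 125 mm along the bar from its middle, on the +y or the -y side. Origin at the centre of its foot. When the V-block is home their origins are 41 mm apart horizontally.
- plug: Low round steel plug, 16 mm diameter x 7 mm high, fixed in the plate near the other end of the bar, mirrored from the dowel. Not the stop. Origin at the centre of its foot.
- solvent: Bystander: grey plastic bottle, 64 mm diameter x 160 mm high, loose on the bench. Origin at the centre of its underside.
- screwdriver: Bystander: wooden-handled screwdriver lying on the bench. Origin under its middle, x along it.
- tin: Bystander: open aluminium cup, 70 mm diameter x 55 mm high, loose on the bench. Origin at the centre of its underside.
- slip: Bystander: small steel slip block, 35 x 12 x 30 mm high, loose on the plate near a corner on the robot's side. Origin at the centre of its underside.

How it is judged:
On the way, in this order (a step that is already met when the one before it is completed fails the run):
1. the V-block's flat face is closed on the bar and pressed there (9 to 21 N), still 30 mm or more short of the tall dowel (x of vblock in the frame of bar above -0.0375 m and angle between the x axis of vblock and the x axis of bar, either way round below 0.04 rad and contact force between vblock and bar between 9 and 21 N and horizontal distance between vblock and stop above 0.071 m), for 0.3 s.
2. on its way along the bar (6 to 26 mm short of the dowel) its face stays closed and pressed (9 to 21 N) (x of vblock in the frame of bar above -0.0375 m and angle between the x axis of vblock and the x axis of bar, either way round below 0.04 rad and contact force between vblock and bar between 9 and 21 N and horizontal distance between vblock and stop between 0.047 and 0.067 m), for 0.4 s.
At the end, for the whole second after the job is handed in: The V-block stands on the plate at rest, its flat face within 1.5 mm of the bar's face and parallel to it within 0.04 rad, its end within 2.5 mm of the tall dowel (x of vblock in the frame of bar above -0.0375 m and angle between the x axis of vblock and the x axis of bar, either way round below 0.04 rad and horizontal distance between vblock and stop below 0.0435 m and z of vblock in the frame of bar below 0.003 m and angle between vblock's own z axis and vertical below 0.04 rad and linear speed of vblock below 0.01 m/s); the robot touches nothing.
It fails at once if the V-block is pressed on the bar with more than 35 N (contact force between vblock and bar above 35 N).
It fails at once if the V-block is lifted more than 6 mm or tipped more than 0.15 rad (z of vblock in the frame of bar above 0.006 m or angle between vblock's own z axis and vertical above 0.15 rad).
It fails at once if a bystander is moved more than 20 mm (distance of any of solvent, screwdriver, tin, slip from where it was at the start of the episode above 0.02 m).
It also fails if it takes over 64 s, if anything falls off the work surface, if the arm or the gripper's body presses on something with over 40 N, if the wrist force passes 120 N, or if a joint passes its speed limit or range.

## Robot

A 6-joint arm with a two-finger parallel gripper is mounted at the origin on the work surface. World frame = base frame: x ahead of the robot, y to its left, z up, the work surface at z = 0. Lengths are in m, angles in rad, forces in N, time in s.
With the tool pointing down it reaches from about 0.3 to 0.775 m from the base axis. Payload 14.6 kg.
Tool frame: the origin (TCP) lies at the very end of the fingers, on their centre line; the grasp point (between the pads) lies 19 mm behind it; z points along the fingers, y is the line along which they close (so a half turn about z gives the same grasp; the last joint's range is limited). The gripper opens to 94 mm and grips with 3 to 60 N. Pads are 16 mm wide; open, the fingers measure 119 mm over their backs; the gripper's body (75 mm by 177 mm) begins 78 mm behind the grasp point.
Start: joints at [-1.193, 0.3, 1.521, -0, 1.321, -0.067], TCP at [0.237, -0.496, 0.205] pointing down, gripper open.
Joint ranges: [-3.03, 3.03], [-0.79, 2.21], [0.23, 2.52], [-1.04, 4.18], [0, 3.07], [-2.55, 2.55]. Speed limits (rad/s): [2.22, 2.22, 2.57, 3.14, 3.14, 3.14].

## Interface

Orientations are given as [roll, pitch, yaw] about the fixed x, y, z axes, in that order (R = Rz(yaw) Ry(pitch) Rx(roll)).
In Python, from station import r gives the robot as it stands. The module is installed in compiled form; this text tells all that it offers.
- The arm moves only by the tool send_rows, never from a script. Its arguments are lists of equal length, an entry for each row: "delta_pos": the shift along the tool's x, y, z in units of 0.6 m (1.0 is 0.6 m), a list of three; "rot": the turn, a rotation vector about the tool's x, y, z in units of 30 degrees (1.0 is 30 degrees), a list of three. In form: {"delta_pos": [[tx, ty, tz], ...], "rot": [[rx, ry, rz], ...]}. A call has 1 to 10 rows; each row is the pose to reach, as a shift and turn from the pose commanded when the call began, along the tool's axes at that moment; what a row does not reach only later rows make up. A row lasts 1/8 s, in which the tool goes at most 62.5 mm and 10.7 degrees, less where a joint would pass 70% of its speed; a pose out of reach is approached as far as the arm can. A call with a number of a shift or a turn outside -1 to 1 is refused whole. A call with a gripper value outside its range is refused whole. "gripper" is the closure, from 0 (fully open) to 1 (shut), set as the call begins (left out, the last holds). The fingers move at their own pace and stop on an object; the grip force is fixed at half the most. Time passes only in rows, so rows that repeat a pose let the fingers close. It gives the time, the measured TCP pose, the force and the opening at its end, in the units of the state.
- r.read_state(): the state, without advancing time (a new reading comes with each control period).
- r.capture(name): name is "side" or "top" or "wrist"; returns a dict with "color" (480x640x3 uint8, red, green, blue), "fx", "fy", "cx", "cy" (pixels), "k1" (the pictures are not rectified: a ray, as slopes to the right and down, at radius r is drawn at 1 + k1 r^2 times it, then the intrinsics apply), "rvec" (rotation vector, rad) and "tvec" (3), from world to camera coordinates, as OpenCV has them; the wrist camera has in their place "mount" (4x4, takes a point from camera to tool coordinates, whose origin is the TCP and whose axes are the flange's). Camera axes: x right, y down, z forward; pixel columns grow to the right and rows downward; lengths in m; the calibration is good to about 2 mm. A picture is of the moment at which its call begins: read the wrist's pose just before it. There is no depth.
- r.finish_job(): hands the job in, once; it reports no verdict.
The state is a dict: "t": time; "q": joint angles; "joint_velocities": joint speeds; "joint_torque": joint torques, N m; "tool_pos": TCP position; "tcp_rot": TCP orientation; "contact_force": force on the tool from outside, world axes, zero at the start; "wrist_torque": the same for the moment, N m; "opening": opening from 0.0 (shut) to 1.0 (fully open).
Only numpy, scipy, OpenCV 4.12 (cv2) and the standard library are available. Lean on these libraries where they do the work, as an engineer would, in place of code of your own. Each camera call takes 0.05 s, during which the arm holds its last target. There are 200 camera calls.

## Working session

There is one attempt and no reset: what is moved stays moved. The work goes in short steps, Python scripts to look and compute and a tool call to move; the robot and the scene stay as the last step left them, time stands still between calls to the robot, and variables do not carry over. Pictures are saved under pics/ and viewed, on a budget of 10 in all, crops included, one or two more only if the job needs it, and the job is handed in when it is done.

Besides the shell and the picture viewer there is one more tool, called after ">>>" as name(argument=value, ...), one argument or row to a line, values as JSON. send_rows: Moves the arm, as the interface text tells. Shifts and turns lie within -1 to 1; 1 stands for 0.6 m of shift or 30 degrees of turn. Its arguments: {"type":"object","properties":{"delta_pos":{"type":"array","items":{"type":"array","items":{"type":"number","minimum":-1,"maximum":1}}},"rot":{"type":"array","items":{"type":"array","items":{"type":"number","minimum":-1,"maximum":1}}},"gripper":{"type":"number"}},"required":["delta_pos","rot"]}

```bash
mkdir -p pics; cat > h.py <<'E'
import numpy as np,cv2,pickle
from station import r
def snap(n,f):
    c=r.capture(n); cv2.imwrite(f'pics/{f}.png',c['color'][:,:,::-1]); pickle.dump(c,open(f'pics/{f}.pkl','wb')); return c
def load(f): return pickle.load(open(f'pics/{f}.pkl','rb'))
def KD(c): return np.array([[c['fx'],0,c['cx']],[0,c['fy'],c['cy']],[0,0,1.]]),np.array([c['k1'],0,0,0.])
def proj(c,P):
    K,D=KD(c); return cv2.projectPoints(np.array(P,float).reshape(-1,1,3),np.array(c['rvec'],float),np.array(c['tvec'],float),K,D)[0].reshape(-1,2)
def back(c,uv,z):
    K,D=KD(c); n=cv2.undistortPoints(np.array(uv,float).reshape(-1,1,2),K,D).reshape(-1,2)
    R=cv2.Rodrigues(np.array(c['rvec'],float))[0]; o=-R.T@np.array(c['tvec'],float).ravel()
    d=np.c_[n,np.ones(len(n))]@R; return o+d*((z-o[2])/d[:,2])[:,None]
E
python3 - <<'E'
from h import *
print(r.read_state())
for n in('top','side'):
    c=snap(n,n+'0'); print({k:v for k,v in c.items() if k!='color'})
E
```

```text
{'t': 0.0, 'q': array([-1.19261360e+00,  3.00454026e-01,  1.52159523e+00, -2.54269555e-05,
        1.32066930e+00, -6.66186945e-02]), 'joint_velocities': array([-8.14872885e-04, -5.43215574e-05,  2.62737489e-03,  6.27051616e-04,
        1.29518470e-03,  3.63370170e-04]), 'joint_torque': array([ 3.07267692e-03, -5.31791639e+01, -3.52731442e+01,  7.09113549e-02,
        2.43796018e-02, -8.73013005e-05]), 'tool_pos': array([ 0.2365387 , -0.49624834,  0.2048897 ]), 'tcp_rot': array([-3.14046761e+00, -5.03766031e-05,  4.44807703e-01]), 'contact_force': array([-0.34736846,  0.119165  , -0.14863704]), 'wrist_torque': array([ 0.03194212, -0.01288492,  0.00419775]), 'opening': 1.002618797065908}
{'fx': 516.6794237968277, 'fy': 516.6794237968277, 'cx': 322.3941559690516, 'cy': 239.34789426837804, 'k1': 0.042079105288945796, 'rvec': array([ 2.09965529, -2.15851159,  0.13274113]), 'tvec': array([0.04758843, 0.59177633, 1.0182848 ])}
{'fx': 466.49479257408206, 'fy': 466.49479257408206, 'cx': 320.1910902807313, 'cy': 244.7974780165645, 'k1': -0.027404823085438713, 'rvec': array([ 0.26373072, -2.62582932,  1.50790799]), 'tvec': array([0.59077073, 0.08887735, 0.75538303])}
```

View pics/top0.png

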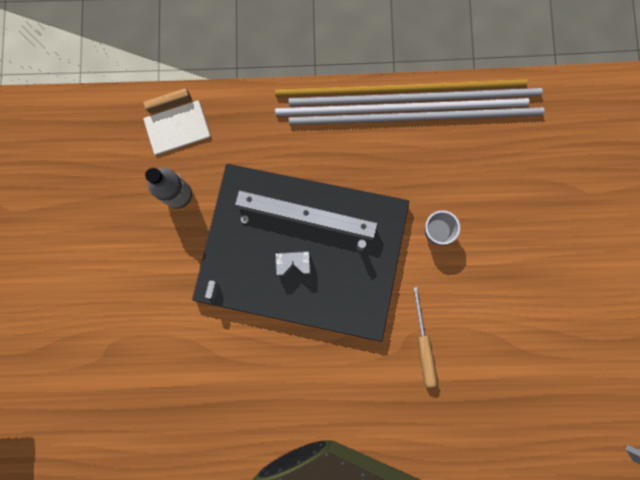

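View pics/side0.png

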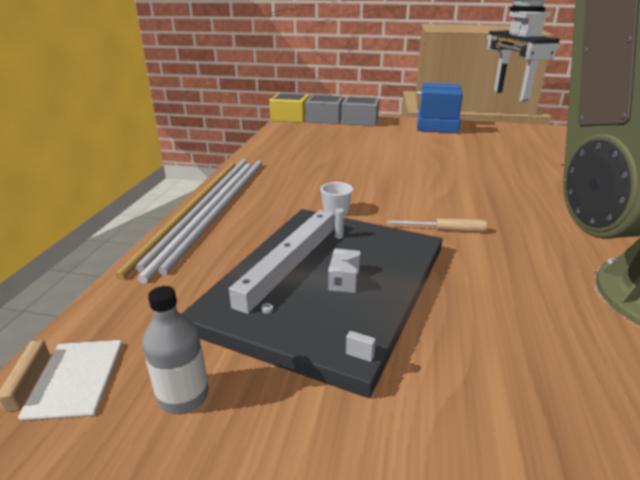

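The top view shows the bar from (238,198) to (375,230). The tall dowel is at (362,244), the right or -y end, and the low plug at (244,219). The V-block is at (293,263) with its groove towards the robot, turned a little relative to the bar. The side view agrees that the tall dowel is at the far (-y) end. Next I'll enlarge the image to read the corners.

```bash
python3 - <<'E'
from h import *
c=load('top0'); im=c['color'][:,:,::-1]
cr=im[180:285,230:390]; cv2.imwrite('pics/crop1.png',cv2.resize(cr,None,fx=5,fy=5,interpolation=cv2.INTER_CUBIC))
E
```

```text
(no output)
```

View pics/crop1.png

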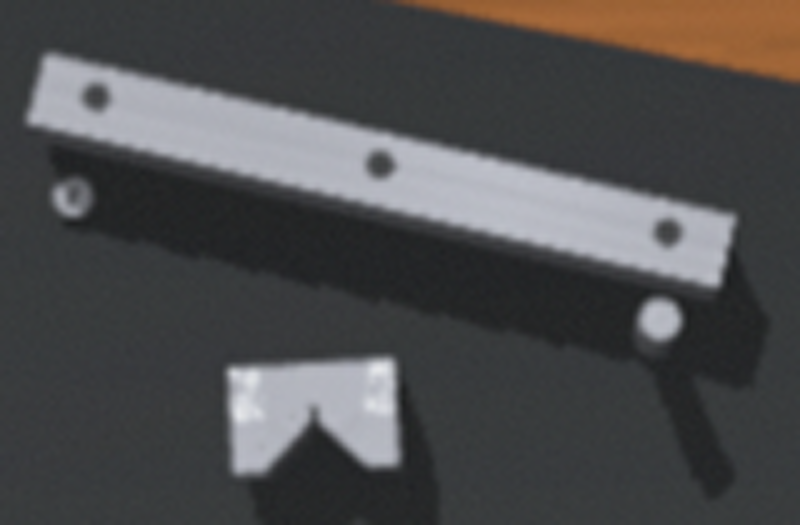

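The crop shows the bar top corners at crop pixels (45,52), (735,213), (718,290) and (26,124). The V-block corners are at (227,368), (395,357), (401,466) and (233,474), with the groove apex near (314,410). The dowel top is at (660,319).

```bash
cat > m.py <<'E'
from h import *
from scipy.optimize import least_squares
cv=lambda p:(np.array(p,float)+.5)/5-.5+[230,180]
def fit(c,uv,loc,z,x0):
    loc=np.array(loc)
    def P(x): a=x[2]; R=np.array([[np.cos(a),-np.sin(a)],[np.sin(a),np.cos(a)]]); return np.c_[loc@R.T+x[:2],np.full(len(loc),z)]
    s=least_squares(lambda x:(proj(c,P(x))-uv).ravel(),x0); return s.x,np.abs(s.fun).max()
rect=lambda a,b:[[a,b],[a,-b],[-a,-b],[-a,b]]  # far-left, far-right, near-right, near-left
E
python3 - <<'E'
from m import *
c=load('top0')
b=cv([(45,52),(735,213),(718,290),(26,124)]); v=cv([(227,368),(395,357),(401,466),(233,474)])
B=back(c,b,.066);print(B[:,:2], np.linalg.norm(B[0]-B[1]),np.linalg.norm(B[1]-B[2]))
V=back(c,v,.066);print(V[:,:2], np.linalg.norm(V[0]-V[1]),np.linalg.norm(V[1]-V[2]))
x,e=fit(c,b,rect(.015,.145),.066,[.6,0,0]); print('bar',x,e)
y,e=fit(c,v,rect(.021,.033),.066,[.5,0,0]); print('vb',y,e)
d=back(c,cv([(660,319)]),.085)[0];p=back(c,cv([(73,197)]),.037)[0]
R=lambda a:np.array([[np.cos(a),-np.sin(a)],[np.sin(a),np.cos(a)]])
print('dowel',d,'pred',x[:2]+R(x[2])@[-.036,-.125],'plug',p,x[:2]+R(x[2])@[-.036,.125])
print('vb in bar',R(x[2]).T@(y[:2]-x[:2]),y[2]-x[2])
cam=-cv2.Rodrigues(c['rvec'])[0].T@c['tvec'];print(cam)
w=r.read_state();print(w['tool_pos'],w['tcp_rot'],w['t'])
s=back(c,[(210,289),(343,0)],.06);print('slip',s[0])
E
```

```text
[[ 0.69756479  0.20043829]
 [ 0.62154214 -0.07983835]
 [ 0.59024524 -0.07172499]
 [ 0.66753081  0.20829856]] 0.2904039270406435 0.03233145161616949
[[0.56436581 0.12696569]
 [0.56684517 0.05907629]
 [0.52280919 0.05760647]
 [0.52150641 0.12503078]] 0.06793465705981531 0.04406050730576711
bar [ 0.64420722  0.06428729 -0.26693605] 0.6090745528942136
vb [0.54386775 0.09216597 0.03124981] 0.5768279809460068
dowel [ 0.57641153 -0.04703811  0.085     ] pred [ 0.57651005 -0.04678968] plug [0.64227045 0.19429395 0.037     ] [0.64245437 0.19435622]
vb in bar [-0.10413958  0.00042405] 0.2981858648971357
[0.43103134 0.00388007 1.09707099]
[ 0.23657066 -0.4962698   0.20497086] [-3.14059892e+00 -4.61961763e-05  4.44818473e-01] 0.1
slip [0.49649071 0.25936157 0.06      ]
```

The fit checks out: the dowel, plug and sizes all agree to about 0.3 mm, or 2 mm on the block's outline. A corner of the closed fingers (about 16 x 25 mm) should fit the 90° groove flush if the tool is yawed 45° to it, which would control both yaw and sideways motion. I'll approach behind the block that way.

```bash
cat > mv.py <<'E'
import sys
from h import *
from scipy.spatial.transform import Rotation as Ro
BX=np.array([0.6442,0.0643]);BA=-0.267
R2=lambda a:np.array([[np.cos(a),-np.sin(a)],[np.sin(a),np.cos(a)]])
def delta(x,y,z,yaw):
    s=r.read_state(); A=Ro.from_euler('xyz',s['tcp_rot']); T=Ro.from_euler('xyz',[np.pi,0,yaw])
    d=A.inv().apply(np.array([x,y,z])-s['tool_pos'])/.6; w=(A.inv()*T).as_rotvec()/np.radians(30)
    return d.round(4),w.round(4)
def stat():
    s=r.read_state(); p=R2(BA).T@(s['tool_pos'][:2]-BX); f=R2(BA).T@s['contact_force'][:2]
    print('t',s['t'],'tcp',s['tool_pos'].round(4),'yaw',s['tcp_rot'].round(4),'inbar',(p*1e3).round(2),'Fbar',f.round(2),'Fz',s['contact_force'][2].round(2),'open',round(s['opening'],3))
E
python3 -c "
from mv import *
print(delta(.484,.0935,.15,.816)); stat()"
```

```text
(array([ 0.7952, -0.7098,  0.0924]), array([-1.900e-03, -4.000e-04, -7.089e-01]))
t 0.1 tcp [ 0.2366 -0.4963  0.205 ] yaw [-3.1406 -0.      0.4448] inbar [-245.29 -648.26] Fbar [-0.81 -0.03] Fz 0.57 open 1.002
```

>>> send_rows(
  delta_pos=[
    [0.05, -0.04, 0],
    [0.12, -0.11, 0],
    [0.2, -0.18, 0],
    [0.28, -0.25, 0.01],
    [0.36, -0.32, 0.02],
    [0.44, -0.39, 0.03],
    [0.52, -0.46, 0.04],
    [0.6, -0.535, 0.06],
    [0.68, -0.61, 0.08],
    [0.74, -0.66, 0.09],
  ],
  rot=[
    [0, 0, 0],
    [0, 0, -0.1],
    [0, 0, -0.2],
    [0, 0, -0.3],
    [0, 0, -0.4],
    [0, 0, -0.5],
    [0, 0, -0.6],
    [0, 0, -0.7],
    [0, 0, -0.709],
    [0, 0, -0.709],
  ],
  gripper=1,
)

```text
t: 1.35
tool_pos: [0.4669, 0.0533, 0.1512]
tcp_rot: [-3.142, 0.0, 0.816]
contact_force: [0.8, -0.5, 1.3]
opening: 0.009
```

```bash
python3 -c "
from mv import *
print(delta(.484,.0935,.08,.816)); stat()"
```

```text
(array([ 0.0684, -0.0252,  0.1186]), array([-0.0001,  0.0002,  0.0005]))
t 1.35 tcp [0.4669 0.0533 0.1512] yaw [-3.1415e+00  1.0000e-04  8.1630e-01] inbar [-168.1   -57.43] Fbar [ 0.91 -0.24] Fz 1.25 open 0.009
```

>>> send_rows(
  delta_pos=[
    [0.02, -0.008, 0],
    [0.05, -0.018, 0.04],
    [0.068, -0.025, 0.08],
    [0.068, -0.025, 0.118],
    [0.068, -0.025, 0.118],
    [0.068, -0.025, 0.118],
  ],
  rot=[
    [0, 0, 0],
    [0, 0, 0],
    [0, 0, 0],
    [0, 0, 0],
    [0, 0, 0],
    [0, 0, 0],
  ],
)

```text
t: 2.1
tool_pos: [0.4841, 0.0907, 0.0817]
tcp_rot: [3.141, -0.001, 0.815]
contact_force: [0.2, 0.4, 0.5]
opening: 0.008
```

```bash
python3 -c "
from mv import *
stat(); print(delta(.484,.0935,.037,.816))
from m import *
s=r.read_state(); A=np.eye(4); A[:3,:3]=Ro.from_euler('xyz',s['tcp_rot']).as_matrix(); A[:3,3]=s['tool_pos']
c=snap('wrist','w1')
# tool-frame TCP projection
M=np.array(c['mount']); Mi=np.linalg.inv(M); K,D=KD(c)
print(M.round(3))
P=np.array([[0,0,0],[.008,.0125,0],[.008,-.0125,0],[-.008,-.0125,0],[-.008,.0125,0]]); Q=(Mi[:3,:3]@P.T).T+Mi[:3,3]
print(cv2.projectPoints(Q,np.zeros(3),np.zeros(3),K,D)[0].reshape(-1,2).round(1))
snap('side','s1')
"
```

```text
t 2.1 tcp [0.4841 0.0907 0.0817] yaw [ 3.141e+00 -7.000e-04  8.155e-01] inbar [-161.45  -16.75] Fbar [0.06 0.45] Fz 0.52 open 0.008
(array([ 0.0032, -0.0033,  0.0746]), array([ 0.0012, -0.0013, -0.0011]))
[[-0.    -0.96  -0.281  0.083]
 [ 1.     0.    -0.001  0.001]
 [ 0.001 -0.281  0.96  -0.18 ]
 [ 0.     0.     0.     1.   ]]
[[311.3 295.7]
 [336.6 280.8]
 [285.9 280.8]
 [286.6 310.1]
 [336.1 310.1]]
```

View pics/w1.png

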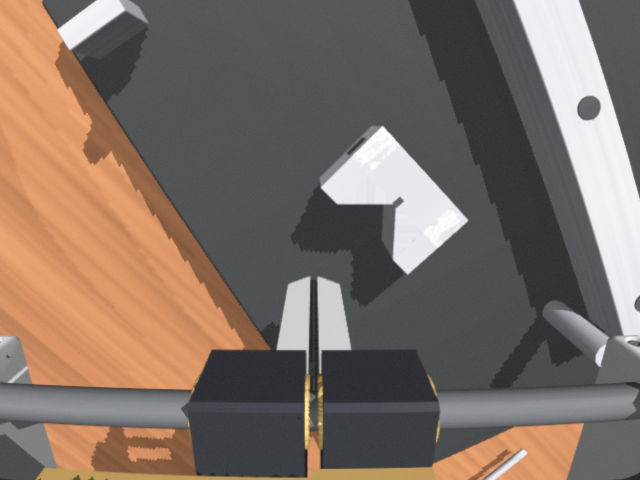

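The wrist view shows the closed fingertips at columns 287–340, row 283, which matches the 25 mm width. The groove apex is at (397,203), and its flanks are aligned with the image axes, so the 45° corner entry is right. Now descend.

>>> send_rows(
  delta_pos=[
    [0.003, -0.003, 0.03],
    [0.003, -0.003, 0.06],
    [0.003, -0.003, 0.075],
    [0.003, -0.003, 0.075],
    [0.003, -0.003, 0.075],
  ],
  rot=[
    [0, 0, 0],
    [0, 0, 0],
    [0, 0, 0],
    [0, 0, 0],
    [0, 0, 0],
  ],
)

```text
t: 2.82
tool_pos: [0.4841, 0.0937, 0.0365]
tcp_rot: [3.141, -0.001, 0.816]
contact_force: [0.2, -0.4, 0.2]
opening: 0.011
```

```bash
python3 -c "
from mv import *
stat()
b=np.array([.5439,.0922]); 
for u in (-.02,-.0145): print(u,delta(*(b+R2(.031)@[u,.0032]),.036,.816))
# seated mid/late goals in bar frame
for X,a in ((-.075,.15),(-.045,.02)):
    t=BX+R2(BA)@(np.array([X,0])+R2(a)@[-.0145,.0032]); print(X,delta(*t,.036,BA+a+.785))
"
```

```text
t 2.825 tcp [0.4841 0.0937 0.0365] yaw [ 3.1409e+00 -9.0000e-04  8.1600e-01] inbar [-162.23  -13.88] Fbar [ 0.32 -0.29] Fz 0.17 open 0.011
-0.02 (array([0.0467, 0.047 , 0.001 ]), array([ 0.0014, -0.0016, -0.    ]))
-0.0145 (array([0.0532, 0.0535, 0.001 ]), array([ 0.0014, -0.0016, -0.    ]))
-0.075 (array([0.0785, 0.095 , 0.001 ]), array([ 0.0012, -0.0017,  0.2826]))
-0.045 (array([0.1049, 0.138 , 0.0011]), array([ 0.0011, -0.0018,  0.5309]))
```

>>> send_rows(
  delta_pos=[
    [0.01, 0.01, 0],
    [0.02, 0.02, 0],
    [0.03, 0.03, 0],
    [0.038, 0.038, 0.001],
    [0.044, 0.044, 0.001],
    [0.048, 0.048, 0.001],
    [0.052, 0.052, 0.001],
    [0.0545, 0.055, 0.001],
    [0.057, 0.0585, 0.001],
    [0.059, 0.062, 0.001],
  ],
  rot=[
    [0, 0, 0],
    [0, 0, 0],
    [0, 0, 0],
    [0, 0, 0],
    [0, 0, 0],
    [0, 0, 0],
    [0, 0, 0],
    [0, 0, 0.015],
    [0, 0, 0.035],
    [0, 0, 0.06],
  ],
)

```text
t: 4.08
tool_pos: [0.535, 0.094, 0.0351]
tcp_rot: [-3.141, 0.0, 0.784]
contact_force: [-1.8, 0.7, 0.6]
opening: 0.004
```

```bash
python3 -c "
from mv import *
stat(); snap('top','t2')
im=load('t2')['color'][:,:,::-1][180:285,230:390]; cv2.imwrite('pics/crop2.png',cv2.resize(im,None,fx=5,fy=5,interpolation=cv2.INTER_CUBIC))
for X,a in ((-.075,.15),(-.045,.02)):
    t=BX+R2(BA)@(np.array([X,0])+R2(a)@[-.0145,.0032]); print(X,delta(*t,.036,BA+a+.785))
"
```

```text
t 4.075 tcp [0.535  0.094  0.0351] yaw [-3.1414e+00  1.0000e-04  7.8380e-01] inbar [-113.15   -0.15] Fbar [-1.91  0.22] Fz 0.59 open 0.004
-0.075 (array([ 0.0208,  0.0324, -0.0014]), array([ 0.000e+00, -2.000e-04,  2.196e-01]))
-0.045 (array([ 0.0487,  0.0745, -0.0014]), array([ 0.000e+00, -2.000e-04,  4.679e-01]))
```

View pics/crop2.png

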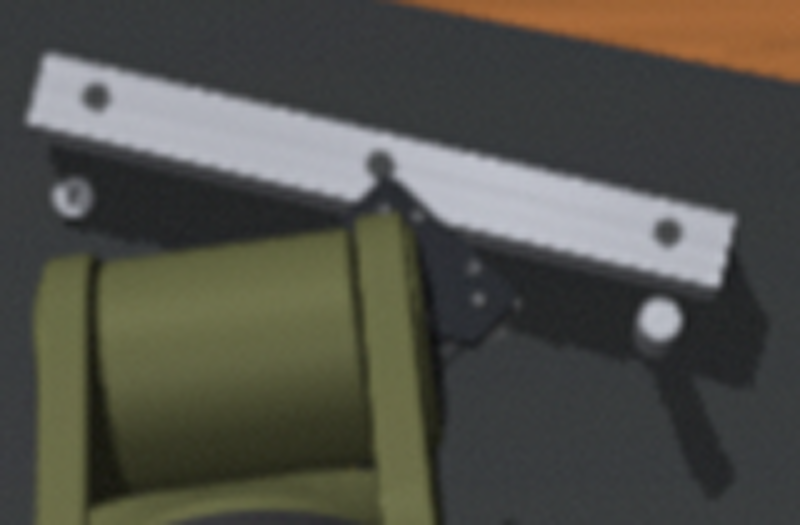

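The arm hides the block in the top view. A force of about 1.9 N matches sliding friction, so the fingers are seated. I'll push on while turning the block towards the bar.

>>> send_rows(
  delta_pos=[
    [0.003, 0.005, 0],
    [0.008, 0.012, 0],
    [0.013, 0.02, 0],
    [0.018, 0.028, -0.001],
    [0.024, 0.037, -0.001],
    [0.03, 0.046, -0.001],
    [0.036, 0.055, -0.001],
    [0.041, 0.063, -0.001],
    [0.045, 0.069, -0.001],
    [0.048, 0.073, -0.001],
  ],
  rot=[
    [0, 0, 0.02],
    [0, 0, 0.07],
    [0, 0, 0.13],
    [0, 0, 0.2],
    [0, 0, 0.27],
    [0, 0, 0.33],
    [0, 0, 0.38],
    [0, 0, 0.42],
    [0, 0, 0.45],
    [0, 0, 0.468],
  ],
)

```text
t: 5.38
tool_pos: [0.5865, 0.0833, 0.0358]
tcp_rot: [3.142, -0.0, 0.539]
contact_force: [-1.5, 0.8, 0.6]
opening: 0.008
```

```bash
python3 -c "
from mv import *
stat(); snap('wrist','w2')
"
```

```text
t 5.375 tcp [0.5865 0.0833 0.0358] yaw [ 3.1416 -0.      0.5389] inbar [-60.64   3.13] Fbar [-1.63  0.36] Fz 0.64 open 0.008
```

View pics/w2.png

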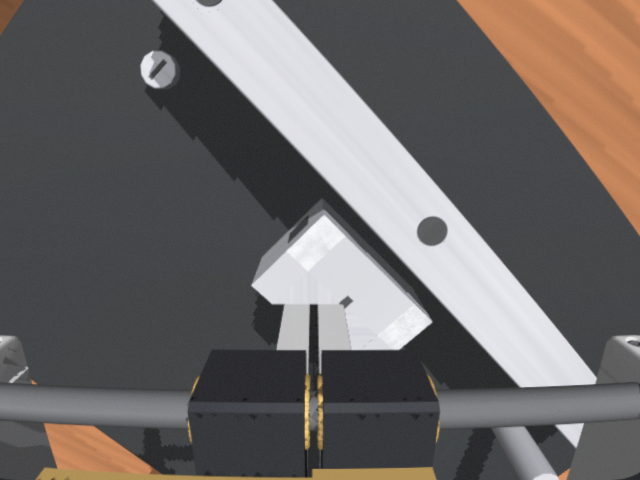

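The block is seated in the groove and almost parallel to the bar. Its front edge runs (323,213)→(432,320), with a gap of about 10 mm. I'll close most of that gap, then creep.

>>> send_rows(
  delta_pos=[
    [0.001, 0.001, 0],
    [0.003, 0.003, 0],
    [0.005, 0.005, 0],
    [0.007, 0.007, 0],
    [0.008, 0.008, 0],
    [0.0085, 0.0085, 0],
  ],
  rot=[
    [0, 0, 0],
    [0, 0, 0.01],
    [0, 0, 0.02],
    [0, 0, 0.03],
    [0, 0, 0.04],
    [0, 0, 0.04],
  ],
)

```text
t: 6.18
tool_pos: [0.5933, 0.0816, 0.0358]
tcp_rot: [3.142, 0.0, 0.519]
contact_force: [-1.7, 0.7, 1.0]
opening: 0.005
```

>>> send_rows(
  delta_pos=[
    [0.0004, 0.0004, 0],
    [0.0008, 0.0008, 0],
    [0.0008, 0.0008, 0],
  ],
  rot=[
    [0, 0, 0],
    [0, 0, 0],
    [0, 0, 0],
  ],
)

```text
t: 6.55
tool_pos: [0.594, 0.0814, 0.0358]
tcp_rot: [3.142, -0.0, 0.519]
contact_force: [-1.0, 0.7, 0.6]
opening: 0.004
```

```bash
python3 -c "
from mv import *
stat()"
```

```text
t 6.55 tcp [0.594  0.0814 0.0358] yaw [ 3.1415e+00 -1.0000e-04  5.1860e-01] inbar [-52.95   3.22] Fbar [-1.16  0.37] Fz 0.56 open 0.004
```

>>> send_rows(
  delta_pos=[
    [0.0006, 0.0006, 0],
    [0.0012, 0.0012, 0],
    [0.0012, 0.0012, 0],
  ],
  rot=[
    [0, 0, 0],
    [0, 0, 0],
    [0, 0, 0],
  ],
)

```text
t: 6.92
tool_pos: [0.5949, 0.0812, 0.0358]
tcp_rot: [-3.141, 0.0, 0.519]
contact_force: [-1.7, 1.3, 0.7]
opening: 0.005
```

>>> send_rows(
  delta_pos=[
    [0.0003, 0.0003, 0],
    [0.0006, 0.0006, 0],
    [0.0006, 0.0006, 0],
  ],
  rot=[
    [0, 0, 0],
    [0, 0, 0],
    [0, 0, 0],
  ],
)

```text
t: 7.3
tool_pos: [0.5949, 0.0812, 0.0358]
tcp_rot: [-3.141, 0.001, 0.519]
contact_force: [-6.2, 1.8, 3.4]
opening: 0.006
```

```bash
python3 -c "
from mv import *
stat()"
```

```text
t 7.3 tcp [0.5949 0.0812 0.0358] yaw [-3.1408e+00  1.1000e-03  5.1870e-01] inbar [-52.03   3.26] Fbar [-6.46  0.13] Fz 3.44 open 0.006
```

Contact at about 6 N. The stiffness looks like about 10 N/mm.

>>> send_rows(
  delta_pos=[
    [0.0003, 0.0003, 0],
    [0.0006, 0.0006, 0],
    [0.0006, 0.0006, 0],
  ],
  rot=[
    [0, 0, 0],
    [0, 0, 0],
    [0, 0, 0],
  ],
)

```text
t: 7.68
tool_pos: [0.5949, 0.0812, 0.0357]
tcp_rot: [-3.14, 0.002, 0.519]
contact_force: [-10.9, 3.3, 7.4]
opening: 0.005
```

```bash
python3 -c "
from mv import *
stat();print(r.read_state()['wrist_torque']); snap('wrist','w3')"
```

```text
t 7.675 tcp [0.5949 0.0812 0.0357] yaw [-3.1401e+00  2.2000e-03  5.1880e-01] inbar [-52.03   3.25] Fbar [-11.39   0.3 ] Fz 7.38 open 0.005
[ 0.33512666  1.82284565 -0.0432406 ]
```

View pics/w3.png

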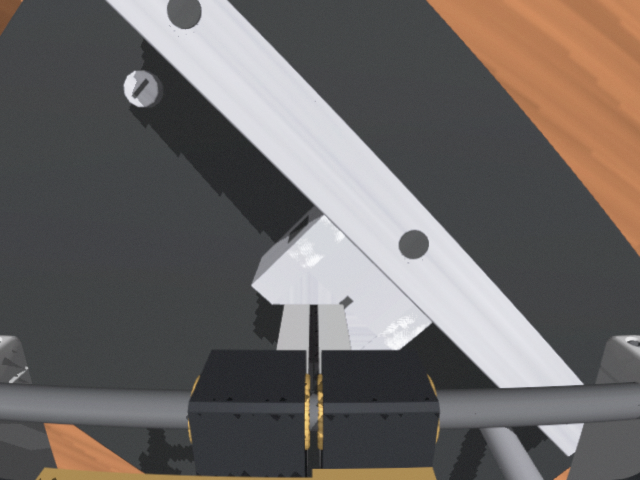

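The front edge of the block meets the bar's edge along its whole length, (325,215)→(432,320). The vertical force is creeping up to 7 N because the arm is compliant, so I'll relieve it slightly while bringing the push to about 15 N.

>>> send_rows(
  delta_pos=[
    [0.0002, 0.0002, -0.0003],
    [0.0005, 0.0005, -0.0006],
    [0.0005, 0.0005, -0.0006],
    [0.0005, 0.0005, -0.0006],
  ],
  rot=[
    [0, 0, 0],
    [0, 0, 0],
    [0, 0, 0],
    [0, 0, 0],
  ],
)

```text
t: 8.22
tool_pos: [0.5949, 0.0812, 0.0357]
tcp_rot: [-3.14, 0.003, 0.519]
contact_force: [-12.5, 3.4, 4.4]
opening: 0.006
```

```bash
python3 -c "
from mv import *
stat()"
```

```text
t 8.225 tcp [0.5949 0.0812 0.0357] yaw [-3.1395e+00  3.1000e-03  5.1880e-01] inbar [-52.03   3.25] Fbar [-1.295e+01  1.000e-02] Fz 4.36 open 0.006
```

>>> send_rows(
  delta_pos=[
    [0.0002, 0.0002, 0],
    [0.0005, 0.0005, -0.0003],
    [0.0005, 0.0005, -0.0003],
    [0.0005, 0.0005, -0.0003],
    [0.0005, 0.0005, -0.0003],
    [0.0005, 0.0005, -0.0003],
    [0.0005, 0.0005, -0.0003],
    [0.0005, 0.0005, -0.0003],
  ],
  rot=[
    [0, 0, 0],
    [0, 0, 0],
    [0, 0, 0],
    [0, 0, 0],
    [0, 0, 0],
    [0, 0, 0],
    [0, 0, 0],
    [0, 0, 0],
  ],
)

```text
t: 9.22
tool_pos: [0.5949, 0.0812, 0.0357]
tcp_rot: [-3.139, 0.004, 0.519]
contact_force: [-14.8, 3.6, 5.6]
opening: 0.005
```

```bash
python3 -c "
from mv import *
stat()
yaw=.519; f=R2(BA)@[0,-1]; print('along -y bar in tool xy', f@[np.cos(yaw),np.sin(yaw)], f@[np.sin(yaw),-np.cos(yaw)])"
```

```text
t 9.225 tcp [0.5949 0.0812 0.0357] yaw [-3.1389  0.004   0.5189] inbar [-52.05   3.27] Fbar [-15.2   -0.45] Fz 5.56 open 0.005
along -y bar in tool xy -0.707532215844074 0.7066810904097934
```

>>> send_rows(
  delta_pos=[
    [-0.0006, 0.0006, 0],
    [-0.0015, 0.0015, 0],
    [-0.003, 0.003, 0],
    [-0.0045, 0.0045, 0],
    [-0.006, 0.006, 0],
    [-0.0075, 0.0075, 0],
  ],
  rot=[
    [0, 0, 0],
    [0, 0, 0],
    [0, 0, 0],
    [0, 0, 0],
    [0, 0, 0],
    [0, 0, 0],
  ],
)

```text
t: 9.98
tool_pos: [0.5934, 0.0757, 0.0358]
tcp_rot: [-3.138, 0.003, 0.519]
contact_force: [-12.8, 9.3, 4.7]
opening: 0.008
```

```bash
python3 -c "
from mv import *
stat()"
```

```text
t 9.975 tcp [0.5934 0.0757 0.0358] yaw [-3.1383e+00  3.0000e-03  5.1910e-01] inbar [-52.05  -2.42] Fbar [-14.82   5.56] Fz 4.69 open 0.008
```

>>> send_rows(
  delta_pos=[
    [-0.0018, 0.0018, 0],
    [-0.0036, 0.0036, 0],
    [-0.0054, 0.0054, 0],
    [-0.0072, 0.0072, 0],
    [-0.009, 0.009, 0],
    [-0.0108, 0.0108, 0],
    [-0.0126, 0.0126, 0],
    [-0.0144, 0.0144, 0],
    [-0.0162, 0.0162, 0],
    [-0.018, 0.018, 0],
  ],
  rot=[
    [0, 0, 0],
    [0, 0, 0],
    [0, 0, 0],
    [0, 0, 0],
    [0, 0, 0],
    [0, 0, 0],
    [0, 0, 0],
    [0, 0, 0],
    [0, 0, 0],
    [0, 0, 0],
  ],
)

```text
t: 11.22
tool_pos: [0.5893, 0.0609, 0.0358]
tcp_rot: [-3.138, 0.003, 0.519]
contact_force: [-12.8, 8.8, 4.5]
opening: 0.007
```

```bash
python3 -c "
from mv import *
stat()"
```

```text
t 11.225 tcp [0.5893 0.0609 0.0358] yaw [-3.1383e+00  3.0000e-03  5.1910e-01] inbar [-52.05 -17.72] Fbar [-14.69   5.09] Fz 4.52 open 0.007
```

>>> send_rows(
  delta_pos=[
    [-0.002, 0.002, 0],
    [-0.0043, 0.0043, 0],
    [-0.0066, 0.0066, 0],
    [-0.0089, 0.0089, 0],
    [-0.0112, 0.0112, 0],
    [-0.0135, 0.0135, 0],
    [-0.0158, 0.0158, 0],
    [-0.0181, 0.0181, 0],
    [-0.0204, 0.0204, 0],
    [-0.0225, 0.0225, 0],
  ],
  rot=[
    [0, 0, 0],
    [0, 0, 0],
    [0, 0, 0],
    [0, 0, 0],
    [0, 0, 0],
    [0, 0, 0],
    [0, 0, 0],
    [0, 0, 0],
    [0, 0, 0],
    [0, 0, 0],
  ],
)

```text
t: 12.48
tool_pos: [0.5842, 0.0425, 0.0357]
tcp_rot: [-3.138, 0.003, 0.519]
contact_force: [-13.6, 9.4, 4.0]
opening: 0.004
```

```bash
python3 -c "
from mv import *
stat()"
```

```text
t 12.475 tcp [0.5842 0.0425 0.0357] yaw [-3.1381e+00  3.1000e-03  5.1910e-01] inbar [-52.08 -36.84] Fbar [-15.55   5.46] Fz 4.01 open 0.004
```

>>> send_rows(
  delta_pos=[
    [-0.002, 0.002, 0],
    [-0.0043, 0.0043, 0],
    [-0.0066, 0.0066, 0],
    [-0.0089, 0.0089, 0],
    [-0.0112, 0.0112, 0],
    [-0.0135, 0.0135, 0],
    [-0.0158, 0.0158, 0],
    [-0.0181, 0.0181, 0],
    [-0.0204, 0.0204, 0],
    [-0.0225, 0.0225, 0],
  ],
  rot=[
    [0, 0, 0],
    [0, 0, 0],
    [0, 0, 0],
    [0, 0, 0],
    [0, 0, 0],
    [0, 0, 0],
    [0, 0, 0],
    [0, 0, 0],
    [0, 0, 0],
    [0, 0, 0],
  ],
)

```text
t: 13.72
tool_pos: [0.5792, 0.0241, 0.0357]
tcp_rot: [-3.138, 0.003, 0.519]
contact_force: [-13.4, 9.5, 4.7]
opening: 0.007
```

```bash
python3 -c "
from mv import *
stat()"
```

```text
t 13.725 tcp [0.5792 0.0241 0.0357] yaw [-3.138   0.0032  0.5191] inbar [-52.12 -55.92] Fbar [-15.48   5.65] Fz 4.7 open 0.007
```

>>> send_rows(
  delta_pos=[
    [-0.0018, 0.0018, 0],
    [-0.0036, 0.0036, 0],
    [-0.0054, 0.0054, 0],
    [-0.0072, 0.0072, 0],
    [-0.009, 0.009, 0],
    [-0.0108, 0.0108, 0],
    [-0.0126, 0.0126, 0],
    [-0.0144, 0.0144, 0],
    [-0.0162, 0.0162, 0],
    [-0.018, 0.018, 0],
  ],
  rot=[
    [0, 0, 0],
    [0, 0, 0],
    [0, 0, 0],
    [0, 0, 0],
    [0, 0, 0],
    [0, 0, 0],
    [0, 0, 0],
    [0, 0, 0],
    [0, 0, 0],
    [0, 0, 0],
  ],
)

```text
t: 14.98
tool_pos: [0.5752, 0.0094, 0.0357]
tcp_rot: [-3.138, 0.003, 0.519]
contact_force: [-13.2, 9.6, 5.6]
opening: 0.005
```

```bash
python3 -c "
from mv import *
stat()"
```

```text
t 14.975 tcp [0.5752 0.0094 0.0357] yaw [-3.1379e+00  3.1000e-03  5.1900e-01] inbar [-52.11 -71.2 ] Fbar [-15.28   5.81] Fz 5.58 open 0.005
```

>>> send_rows(
  delta_pos=[
    [-0.0018, 0.0018, 0],
    [-0.0036, 0.0036, 0],
    [-0.0052, 0.0052, 0],
    [-0.0065, 0.0065, 0],
    [-0.0075, 0.0075, 0],
    [-0.0083, 0.0083, 0],
  ],
  rot=[
    [0, 0, 0],
    [0, 0, 0],
    [0, 0, 0],
    [0, 0, 0],
    [0, 0, 0],
    [0, 0, 0],
  ],
)

```text
t: 15.72
tool_pos: [0.5733, 0.0026, 0.0358]
tcp_rot: [-3.138, 0.003, 0.519]
contact_force: [-13.3, 9.7, 5.1]
opening: 0.004
```

>>> send_rows(
  delta_pos=[
    [-0.0005, 0.0005, 0],
    [-0.001, 0.001, 0],
    [-0.0015, 0.0015, 0],
  ],
  rot=[
    [0, 0, 0],
    [0, 0, 0],
    [0, 0, 0],
  ],
)

```text
t: 16.1
tool_pos: [0.573, 0.0014, 0.0357]
tcp_rot: [-3.138, 0.003, 0.519]
contact_force: [-13.7, 8.9, 6.1]
opening: 0.003
```

```bash
python3 -c "
from mv import *
stat()"
```

```text
t 16.1 tcp [0.573  0.0014 0.0357] yaw [-3.1379  0.0032  0.5191] inbar [-52.12 -79.49] Fbar [-15.55   5.02] Fz 6.09 open 0.003
```

>>> send_rows(
  delta_pos=[
    [-0.0004, 0.0004, 0],
    [-0.0008, 0.0008, 0],
    [-0.0012, 0.0012, 0],
  ],
  rot=[
    [0, 0, 0],
    [0, 0, 0],
    [0, 0, 0],
  ],
)

```text
t: 16.48
tool_pos: [0.5727, 0.0004, 0.0357]
tcp_rot: [-3.138, 0.003, 0.519]
contact_force: [-12.6, 9.1, 5.4]
opening: 0.002
```

>>> send_rows(
  delta_pos=[
    [-0.0003, 0.0003, 0],
    [-0.0006, 0.0006, 0],
  ],
  rot=[
    [0, 0, 0],
    [0, 0, 0],
  ],
)

```text
t: 16.73
tool_pos: [0.5725, -0.0001, 0.0357]
tcp_rot: [-3.138, 0.003, 0.519]
contact_force: [-13.5, 9.9, 4.9]
opening: 0.003
```

```bash
python3 -c "
from mv import *
stat()"
```

```text
t 16.725 tcp [ 5.725e-01 -1.000e-04  3.570e-02] yaw [-3.1379  0.0032  0.5191] inbar [-52.14 -81.  ] Fbar [-15.67   6.02] Fz 4.93 open 0.003
```

>>> send_rows(
  delta_pos=[
    [-0.0003, 0.0003, 0],
    [-0.0006, 0.0006, 0],
    [-0.0009, 0.0009, 0],
  ],
  rot=[
    [0, 0, 0],
    [0, 0, 0],
    [0, 0, 0],
  ],
)

```text
t: 17.1
tool_pos: [0.5724, -0.0006, 0.0358]
tcp_rot: [-3.138, 0.003, 0.519]
contact_force: [-12.7, 12.8, 4.9]
opening: 0.001
```

>>> send_rows(
  delta_pos=[
    [-0.0003, 0.0003, 0],
    [-0.0006, 0.0006, 0],
    [-0.0006, 0.0006, 0],
  ],
  rot=[
    [0, 0, 0],
    [0, 0, 0],
    [0, 0, 0],
  ],
)

```text
t: 17.48
tool_pos: [0.5724, -0.0006, 0.0357]
tcp_rot: [-3.137, 0.002, 0.519]
contact_force: [-11.5, 13.5, 4.0]
opening: 0.005
```

```bash
python3 -c "
from mv import *
stat()"
```

```text
t 17.475 tcp [ 0.5724 -0.0006  0.0357] yaw [-3.1373e+00  2.3000e-03  5.1920e-01] inbar [-52.13 -81.58] Fbar [-14.66  10.03] Fz 4.02 open 0.005
```

The arm stopped at -81.6 mm along the bar while the sideways force rose from 5 to 10 N, so the block is on the dowel and still pressed at about 15 N. Now back straight out of the groove.

>>> send_rows(
  delta_pos=[
    [-0.0005, -0.0005, 0],
    [-0.001, -0.001, 0],
    [-0.002, -0.002, 0],
    [-0.004, -0.004, 0],
    [-0.01, -0.01, 0],
    [-0.02, -0.02, 0],
    [-0.035, -0.035, 0],
    [-0.05, -0.05, 0],
    [-0.06, -0.06, 0],
    [-0.06, -0.06, 0],
  ],
  rot=[
    [0, 0, 0],
    [0, 0, 0],
    [0, 0, 0],
    [0, 0, 0],
    [0, 0, 0],
    [0, 0, 0],
    [0, 0, 0],
    [0, 0, 0],
    [0, 0, 0],
    [0, 0, 0],
  ],
)

```text
t: 18.73
tool_pos: [0.5245, 0.0111, 0.0365]
tcp_rot: [3.141, -0.0, 0.519]
contact_force: [-0.1, 0.8, 0.6]
opening: -0.001
```

>>> send_rows(
  delta_pos=[
    [0, 0, -0.05],
    [0, 0, -0.12],
    [-0.05, -0.05, -0.2],
    [-0.1, -0.1, -0.25],
    [-0.15, -0.15, -0.25],
    [-0.15, -0.15, -0.25],
    [-0.15, -0.15, -0.25],
  ],
  rot=[
    [0, 0, 0],
    [0, 0, 0],
    [0, 0, 0],
    [0, 0, 0],
    [0, 0, 0],
    [0, 0, 0],
    [0, 0, 0],
  ],
)

```text
t: 19.6
tool_pos: [0.4028, 0.0444, 0.1866]
tcp_rot: [3.141, -0.001, 0.519]
contact_force: [0.6, 0.1, 0.6]
opening: 0.004
```

```bash
python3 -c "
from mv import *
stat(); snap('top','t3')
im=load('t3')['color'][:,:,::-1][180:285,230:390]; cv2.imwrite('pics/crop3.png',cv2.resize(im,None,fx=5,fy=5,interpolation=cv2.INTER_CUBIC))
snap('wrist','w4')"
```

```text
t 19.6 tcp [0.4028 0.0444 0.1866] yaw [ 3.1412e+00 -7.0000e-04  5.1860e-01] inbar [-227.61  -82.91] Fbar [0.54 0.29] Fz 0.59 open 0.004
```

View pics/crop3.png

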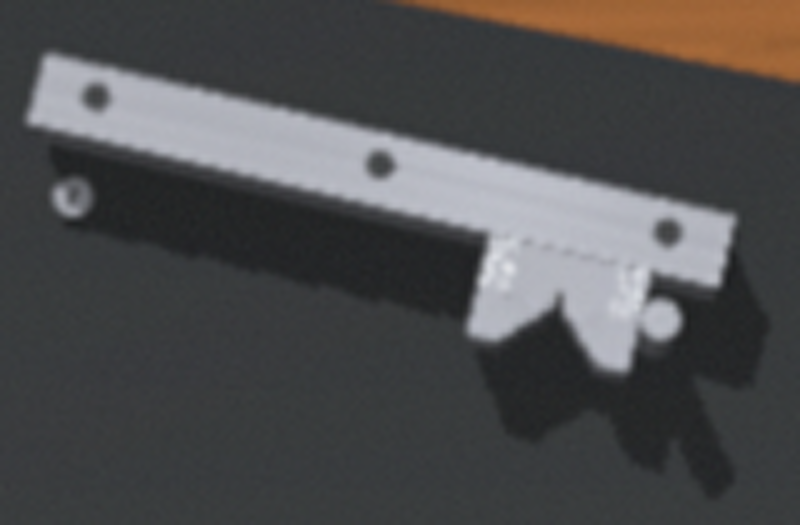

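The final view shows the block flat on the bar, along (487,236)→(650,272), with its end at the dowel (660,319). A numeric check comes before handing in.

```bash
python3 - <<'E'
from m import *
from mv import R2
c=load('t3')
b,_=fit(c,cv([(45,52),(735,213),(718,290),(26,124)]),rect(.015,.145),.066,[.6,0,0])
y,e=fit(c,cv([(487,236),(650,272),(630,374),(468,335)]),rect(.021,.033),.066,[.58,0,-.2])
d=R2(b[2]).T@(y[:2]-b[:2]); print('vb in bar',d,'angle',y[2]-b[2],'err',e,'dist stop',np.linalg.norm(d-[-.036,-.125]))
a=load('top0')['color'].astype(int); D=np.abs(a-c['color']).max(2)
for n,(u0,u1,v0,v1) in dict(slip=(200,220,278,302),bottle=(145,192,165,210),tin=(422,462,208,246),driver=(410,440,285,390)).items(): print(n,(D[v0:v1,u0:u1]>40).sum())
E
```

```text
vb in bar [-0.03681466 -0.08442162] angle 0.018830801214157145 err 0.6460274896399483 dist stop 0.04058655841510074
slip 0
bottle 0
tin 0
driver 0
```

```bash
python3 -c "
from h import *
print(r.finish_job())"
```

```text
the job is handed in; nothing more can be done
None
```

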